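# Post a returned skier's tally through the half-twist wire chute

## Robot

A 7-joint arm with a two-finger parallel gripper is mounted at the origin on the work surface. World frame = base frame: x ahead of the robot, y to its left, z up, the work surface at z = 0. Lengths are in m, angles in rad, forces in N, time in s.
With the tool pointing down it reaches from about 0.425 to 0.925 m from the base axis. Payload 6.8 kg.
Tool frame: the origin (TCP) lies midway between the tips of the shut fingers; the grasp point (between the pads) lies 19 mm behind it; z points along the fingers, y is the line along which they close (so a half turn about z gives the same grasp; the last joint's range is limited). The gripper opens to 85 mm and grips with 20 to 120 N. Pads are 22 mm wide; open, the fingers measure 114 mm over their backs; the gripper's body (76 mm by 85 mm) begins 54 mm behind the grasp point. The pads swing forward as they close: fully open they stand 13 mm farther back than shut.
Start: joints at [-1.381, 0.477, 0.022, 1.555, -0.011, 1.109, -0.083], TCP at [0.198, 0.645, 0.231] pointing down, gripper open.
Joint ranges: [-2.96, 2.96], [-0.34, 2.1], [-1.41, 1.46], [0.24, 2.44], [-1.37, 4.51], [0.17, 1.92], [-2.96, 2.96]. Speed limits (rad/s): [2.39, 2.39, 3.14, 3.14, 3.14, 3.14, 3.14].

## Interface

Orientations are given as a unit quaternion [w, x, y, z].
In Python, from cell import env, kinematics, monitor, cams, spot_in, mark_of gives the robot as it stands. Calls block until the motion is done:
- env.reach(position, orientation): joint-space move of the TCP to a pose.
- env.movel(position, velocity=0.15, rot=None, stop_force=None): straight line of the TCP; rot=None keeps the orientation; velocity is the mean speed in m/s. With stop_force (N) it stops when the force on the tool has changed by that much, and returns True; else False.
- env.goto_joints(angles): joint-space move.
- env.grip(opening, f_grip=None): finger opening in m; f_grip is the grip in N (None keeps the last); returns when the fingers have stopped.
- env.dwell(seconds).
- kinematics.inverse_kinematics(position, orientation): joint angles nearest the present ones, or None.
- monitor.get_state(): the state.
- cams.camera(name): name is "side" or "top" or "wrist"; returns (picture, depth): 400x640x3 uint8, blue, green, red; 400x640 float32, m along the optical axis (not along the pixel's ray), 0 where there is no reading.
- cams.calibration(name): a dict with "fx", "fy", "cx", "cy" (pixels), "k1" (the pictures are not rectified: a ray, as slopes to the right and down, at radius r is drawn at 1 + k1 r^2 times it, then the intrinsics apply), "rvec" (rotation vector, rad) and "tvec" (3), from world to camera coordinates, as OpenCV has them. Camera axes: x right, y down, z forward; pixel columns grow to the right and rows downward; lengths in m; the calibration is good to about 2 mm. A picture is of the moment at which its call begins: read the wrist's pose just before it. calibration takes no time and is no camera call; for the wrist camera it gives the pose at the moment of the call.
A pose or a line that the arm cannot do raises env.PlanningError and nothing moves.
- env.job_done(): hands the job in; it is judged then, once.
Trained networks look in the newest picture that a camera, given by its name, has taken for a name from the list of things; names that differ only in an ending like _2 or _b are one class to them, and where a whole thing is asked for, a point or a joint stands for the part that bears it (a point fixed in the world has none). Each returns a list of dicts, best first, with "score" (0 to 1); they miss things now and then, are a little off and sometimes report something else, mostly with a low value. They report only what shows in the picture. A call takes as long as a camera call.
- spot_in(query, camera): "at" ([x, y, z] in m, in the coordinates of the camera as it stood for that picture, good to about 4 mm: the middle of the surface that is visible of it).
- mark_of(query, camera): "at" ([x, y, z] in m, in the coordinates of the camera as it stood for that picture, good to about 4 mm: a listed point, or the origin of a listed thing).
The state is a dict: "time": time; "qpos": joint angles; "joint_velocities": joint speeds; "joint_torque": joint torques, N m; "tcp_pos": TCP position; "orientation": TCP orientation; "force": force on the tool from outside, world axes, zero at the start; "torque": the same for the moment, N m; "opening": finger opening in m; "gripper_force": force on a finger pad.
Only numpy, scipy, OpenCV 4.12 (cv2) and the standard library are available. Lean on these libraries where they do the work, as an engineer would, in place of code of your own. Each camera call takes 0.05 s, during which the arm holds its last target. There are 200 camera calls.

## Task

A skier is back: turn his tally from red to green. The round tag lies red face up on the shelf; lean it on the sloping stand with its rim chocked between the two pegs, let go, take it anew by its flat faces and post it on edge into the top of the twisted wire chute, red face to the window side, so that it drops through and comes to rest in the window at the foot, green face showing. Leave the kettle lid, boot stretcher, funnel and egg cup where they are.

Things in the scene. Friction and masses are not known exactly. Their poses are not given: they have to be found in the camera images.
- tag: Loose round tally: flat plastic disc, 46 mm in diameter, 9 mm thick, about 20 g, one face red, one green, a black dot near the rim. Starts flat on the shelf (top at z = 0), red face up. Origin: centre of the green face; its z axis runs along the disc's axis from green to red, so the disc's centre is 4.5 mm along +z.
- tag_red (a point): Point on the disc's axis 20 mm out from the red face (24.5 mm from the disc's centre): tells which way the red face looks.
- tag_green (a point): Point on the disc's axis 20 mm out from the green face (24.5 mm from the disc's centre).
- stand: Fixed pine stand like a plate easel: base 64 x 64 x 12 mm, 43 mm high in all. Origin: under its base, on the shelf; z up. A rib 14 mm wide slopes at 45 degrees, climbing towards the stand's -x; it looks to +x (roughly away from the robot, within 20 degrees) and up, outward normal (1, 0, 1)/sqrt 2. Let go there, a tag stays leaning at 45 degrees; see its two points.
- stand_seat (a point): Point on the slope under the centre of a seated tag, 38 mm above the shelf: the under (green) face's centre of the seated tag lies here. The rib ends 6 mm farther up the slope, so the upper 17 mm of a leaning tag is free on both faces.
- stand_pegs (a point): Midpoint between the stand's two pegs where they leave the slope, at its lower end, 24 mm down the slope from the seat. Pegs: wood, 8 mm diameter, centres 24 mm apart along the stand's y, sticking out 10 mm square to the slope. The rim of a seated tag rests in the notch between them and cannot roll off; the lowest point of its rim is 23 mm down the slope from the seat.
- chute: Fixed chute, 285 mm high, pine base 90 x 100 x 16 mm, two posts 8 mm thick at y = +-38 mm, ending at 266 mm. Six 5 mm steel wires form an upright slot for a tag on edge, twisted half a turn about the vertical between 255 and 85 mm height. Origin: under its base, on the shelf; z up. At top and foot the slot runs along the chute's y. Its +x is the window side, away from the robot within 30 degrees.
- chute_mouth (a point): Centre of the slot's open top, 285 mm above the shelf. Flared: clear opening 32 mm across x by 58 mm along y at the top, narrowing 17 mm lower to 20 by 50 mm. A tag let go here on edge, 10 to 20 mm deep, falls through by itself; the face that looked to the chute's -x looks to +x below.
- chute_window (a point): Centre of the place where the tag comes to stand on edge in the window at the chute's foot, 39 mm above the shelf. A green-painted sill strip, 52 mm long and 10 mm high, closes the window's lower edge on the chute's +x side and marks the window side.
- kettle_lid: Bystander, loose: red enamel kettle lid with a black knob, 104 mm in diameter, 45 mm high. Origin: centre of its underside.
- boot_stretcher: Bystander, loose: wooden boot stretcher with split toe, heel block, steel rod and turning knob, 257 mm long along its own x, 73 mm wide, 50 mm high. Origin: underside, in mid-length.
- funnel: Bystander, loose: small aluminium funnel standing mouth down, 66 mm in diameter, 80 mm high. Origin: centre of its underside.
- egg_cup: Bystander, loose: green ceramic egg cup, 49 mm in diameter, 62 mm high. Origin: centre of its underside.

How it is judged:
On the way, in this order (a step that is already met when the one before it is completed fails the run):
1. the tag leans on the stand, let go (distance between tag and stand_seat below 0.012 m and angle between tag's own z axis and vertical between 0.6 and 1 rad and contact force between the fingers and tag below 0.05 N and linear speed of tag below 0.03 m/s), for 0.2 s.
2. the tag is upright in the mouth of the chute, red face to the window side (z of tag in the frame of chute between 0.24 and 0.298 m and horizontal distance between tag and chute_mouth below 0.016 m and x of tag_red in the frame of chute above 0.014 m), for 0.02 s.
At the end, for the whole second after the job is handed in: The tag has dropped through the chute and stands still on edge in the window at its foot, within 13 mm of the window's centre, green face to the window side (+x of the chute) (distance between tag and chute_window below 0.013 m and x of tag_green in the frame of chute above 0.017 m and linear speed of tag below 0.02 m/s and angular speed of tag below 0.3 rad/s); the robot touches nothing.
It fails at once if the kettle lid is moved by more than 15 mm (distance of kettle_lid from where it was at the start of the episode above 0.015 m).
It fails at once if the boot stretcher is moved by more than 15 mm (distance of boot_stretcher from where it was at the start of the episode above 0.015 m).
It fails at once if the funnel is moved by more than 15 mm (distance of funnel from where it was at the start of the episode above 0.015 m).
It fails at once if the egg cup is moved by more than 15 mm (distance of egg_cup from where it was at the start of the episode above 0.015 m).
It also fails if it takes over 67 s, if anything falls off the work surface, if the arm or the gripper's body presses on something with over 40 N, if the wrist force passes 120 N, or if a joint passes its speed limit or range.

## Working session

There is one attempt and no reset: what is moved stays moved. The work goes in short steps, each a Python script; the robot and the scene stay as the last script left them, time stands still between calls to the robot, and variables do not carry over. Pictures are saved under pics/ and viewed, at most 12 in all, crops included, and the job is handed in when it is done.

```bash
ls; mkdir -p pics; cat > h.py <<'E'
import numpy as np, cv2
from scipy.spatial.transform import Rotation as R
from cell import env, kinematics, monitor, cams, spot_in, mark_of
def c2w(p,c):
    return R.from_rotvec(np.ravel(c["rvec"])).as_matrix().T@(np.array(p)-np.ravel(c["tvec"]))
def quat(M):
    q=R.from_matrix(M).as_quat(); return [q[3],q[0],q[1],q[2]]
def cloud(depth,c):
    K=np.array([[c["fx"],0,c["cx"]],[0,c["fy"],c["cy"]],[0,0,1.]])
    v,u=np.mgrid[0:400,0:640]
    n=cv2.undistortPoints(np.stack([u,v],-1).reshape(-1,1,2).astype(float),K,np.array([c["k1"],0,0,0,0.])).reshape(400,640,2)
    P=np.dstack([n*depth[...,None],depth])
    return (P-np.ravel(c["tvec"]))@R.from_rotvec(np.ravel(c["rvec"])).as_matrix()
E
python3 - <<'E'
from h import *
np.set_printoptions(precision=4,suppress=True)
for n in ["top","side"]:
    im,d=cams.camera(n); c=cams.calibration(n); cv2.imwrite(f"pics/{n}0.png",im)
    np.savez(f"{n}0.npz",im=im,d=d)
    print(n,{k:np.round(np.ravel(v),4) for k,v in c.items()})
    for q in ["tag","tag_red","stand","stand_seat","stand_pegs","chute","chute_mouth","chute_window","kettle_lid","boot_stretcher","funnel","egg_cup"]:
        r=mark_of(q,n); print(q,[(round(x["score"],2),c2w(x["at"],c)) for x in r[:2]])
print(monitor.get_state())
E
```

```text
cell.py
pics
top {'fx': array([428.6202]), 'fy': array([428.6202]), 'cx': array([320.8985]), 'cy': array([199.7901]), 'k1': array([-0.0701]), 'rvec': array([ 2.1403, -2.1017,  0.1913]), 'tvec': array([0.0069, 0.6331, 1.1646])}
tag [(0.55, array([0.5339, 0.2444, 0.0018]))]
tag_red [(0.72, array([0.5351, 0.2413, 0.0253])), (0.72, array([ 0.5518, -0.2651,  0.2826]))]
stand [(0.89, array([ 0.5754,  0.0197, -0.004 ]))]
stand_seat [(0.76, array([0.5786, 0.0232, 0.0374]))]
stand_pegs [(0.71, array([0.5972, 0.0257, 0.0195])), (0.37, array([ 0.5971, -0.1229, -0.0003]))]
chute [(0.57, array([ 0.5497, -0.2668,  0.0028]))]
chute_mouth []
chute_window [(0.73, array([ 0.5494, -0.2703,  0.0359])), (0.51, array([ 0.7395,  0.1581, -0.0036]))]
kettle_lid [(0.63, array([ 0.7448, -0.158 , -0.0003])), (0.18, array([0.5346, 0.2432, 0.0279]))]
boot_stretcher [(0.76, array([ 0.7373,  0.1588, -0.0043]))]
funnel [(0.91, array([ 0.5948, -0.1191, -0.0012])), (0.71, array([ 0.5332,  0.2472, -0.0222]))]
egg_cup [(0.79, array([0.6118, 0.1314, 0.0024])), (0.65, array([ 0.7461, -0.1555, -0.0016]))]
side {'fx': array
[... 724 characters left out ...]
, -0.1232,  0.0014])), (0.41, array([ 0.7461, -0.1556,  0.0032]))]
egg_cup [(0.84, array([ 0.6083,  0.1326, -0.0009])), (0.61, array([ 0.5782,  0.0226, -0.0032]))]
{'time': 1.3, 'qpos': array([-1.3811,  0.477 ,  0.0224,  1.5554, -0.0115,  1.1093, -0.0831]), 'joint_velocities': array([-0.0024, -0.0001, -0.0013,  0.0004, -0.0018,  0.0003,  0.0005]), 'joint_torque': array([  0.0003, -59.6312,   1.6067, -28.1548,   0.0124,   0.0014,
        -0.    ]), 'tcp_pos': array([0.198 , 0.6453, 0.2313]), 'orientation': array([-0.    ,  0.1484,  0.9889,  0.    ]), 'force': array([ 0.1992, -0.3574, -0.0634]), 'torque': array([-0.0417,  0.0243, -0.0053]), 'gripper_force': 0.0, 'opening': 0.08543825154668226}
```

View pics/top0.png

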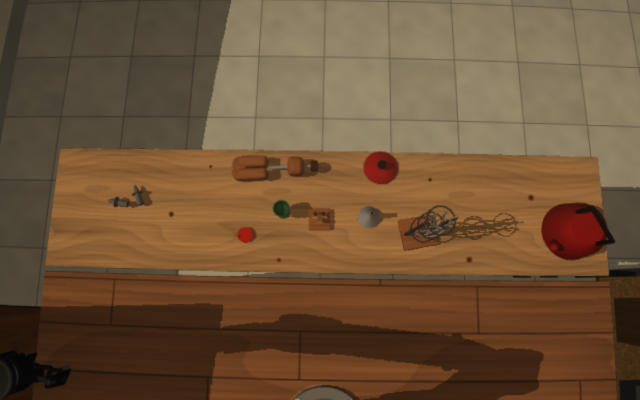

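View pics/side0.png

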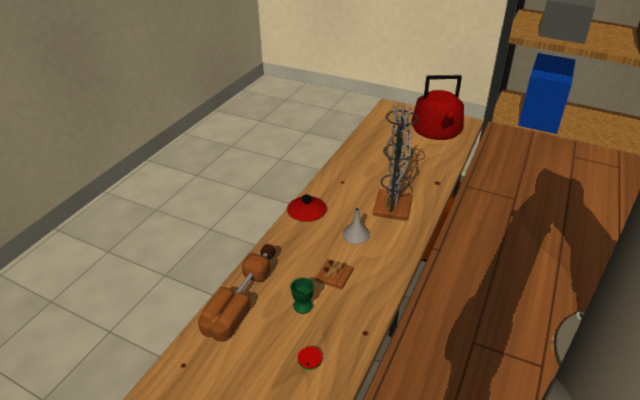

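```bash
python3 - <<'E'
from h import *
np.set_printoptions(precision=4,suppress=True)
for n in ["top","side"]:
    z=np.load(n+"0.npz"); P=cloud(z["d"],cams.calibration(n)); ok=z["d"]>0
    sh=ok&(abs(P[...,2])<.006)&(P[...,0]>.5)&(P[...,0]<.8)&(abs(P[...,1])<.3)
    print(n,"shelf z",np.median(P[sh][:,2]))
    for nm,c,r,lo,hi in [("stand",(.577,.023),.05,.008,.0155),("chute",(.55,-.267),.075,.010,.022),("tag",(.535,.242),.035,.004,.02)]:
        m=ok&(np.hypot(P[...,0]-c[0],P[...,1]-c[1])<r)&(P[...,2]>lo)&(P[...,2]<hi)
        q=P[m]; 
        if len(q)>5: print(nm,len(q),cv2.minAreaRect((q[:,:2]*1000).astype(np.float32)),q[:,2].mean())
def fwd(yaw,a): # tool z tilted a from down toward heading yaw; tool y = lateral
    h=np.array([np.cos(yaw),np.sin(yaw),0]); z=np.sin(a)*h+np.array([0,0,-np.cos(a)]); y=np.array([-np.sin(yaw),np.cos(yaw),0]); 
    return np.column_stack([np.cross(y,z),y,z])
for a in [-45,-30,-22,0,22,30,45]:
    for yaw in [-15,0,15]:
        M=fwd(np.radians(yaw),np.radians(a)); Mf=M@np.diag([-1,-1,1])
        print(a,yaw,[kinematics.inverse_kinematics(p,quat(m)) is not None for p in [(.535,.242,.03),(.58,.024,.06),(.58,.024,.16)] for m in (M,Mf)])
E
```

```text
top shelf z -0.0010779646973316376
stand 312 ((585.7975463867188, 24.89759063720703), (63.419315338134766, 62.1761589050293), 1.141919493675232) 0.011298581569651415
chute 635 ((551.0274658203125, -265.36651611328125), (90.3790512084961, 100.96012878417969), 11.182146072387695) 0.014650861963689817
tag 189 ((536.8282470703125, 243.6641845703125), (55.103328704833984, 44.53656768798828), 74.9094009399414) 0.007929451533131337
side shelf z -0.0007161525933988541
stand 425 ((584.2593994140625, 24.984045028686523), (63.96977996826172, 66.082763671875), 0.1332545280456543) 0.01082855952748935
chute 715 ((551.191650390625, -264.2696533203125), (87.9769515991211, 103.9183349609375), 11.110795974731445) 0.01467121942996409
tag 429 ((536.1248779296875, 242.18377685546875), (44.74378967285156, 48.23151397705078), 20.25204849243164) 0.008389398318288433
-45 -15 [True, True, True, True, True, True]
-45 0 [True, True, True, True, True, True]
-45 15 [True, True, True, True, True, True]
-30 -15 [True, True, True, True, True, True]
-30 0 [True, True, True, True, True, True]
-30 15 [True, True, True, True, True, True]
-22 -15 [True, True, True, True, True, True]
-22 0 [True, True, True, True, True, True]
-22 15 [True, True, True, True, True, True]
0 -15 [True, True, True, True, True, True]
0 0 [True, True, True, True, True, True]
0 15 [True, True, True, True, True, True]
22 -15 [True, True, True, True, True, True]
22 0 [True, True, True, True, True, True]
22 15 [True, True, True, True, True, True]
30 -15 [True, True, True, True, True, True]
30 0 [True, True, True, True, True, True]
30 15 [True, True, True, True, True, True]
45 -15 [True, True, True, True, True, True]
45 0 [True, True, False, False, True, True]
45 15 [True, True, True, True, True, True]
```

```bash
cat >> h.py <<'E'
def fwd(yaw,a):
    h=np.array([np.cos(yaw),np.sin(yaw),0]); z=np.sin(a)*h+np.array([0,0,-np.cos(a)]); y=np.array([-np.sin(yaw),np.cos(yaw),0])
    return np.column_stack([np.cross(y,z),y,z])
def best(p,M):
    "of the two equal grasps the one nearer the present joints"
    q0=np.array(monitor.get_state()["qpos"]); o=[]
    for m in (M,M@np.diag([-1,-1,1])):
        q=kinematics.inverse_kinematics(list(p),quat(m))
        if q is not None: o.append((np.abs(np.array(q)-q0).max(),m))
    return min(o,key=lambda t:t[0])[1]
def look(n,tag,qs):
    c=cams.calibration(n); im,d=cams.camera(n); cv2.imwrite(f"pics/{tag}.png",im); np.savez(tag+".npz",im=im,d=d,**{k:np.array(v) for k,v in c.items()})
    for q in qs:
        print(tag,q,[(round(x["score"],2),np.round(c2w(x["at"],c),4)) for x in mark_of(q,n)[:2]])
    return im,d,c
E
python3 - <<'E'
from h import *
np.set_printoptions(precision=4,suppress=True)
for n in ["top","side"]:
    z=np.load(n+"0.npz"); P=cloud(z["d"],cams.calibration(n))
    m=(z["d"]>0)&(np.hypot(P[...,0]-.551,P[...,1]+.265)<.06)&(P[...,2]>.262)&(P[...,2]<.30)
    q=P[m]; print(n,len(q),q.mean(0),q.min(0),q.max(0),cv2.minAreaRect((q[:,:2]*1000).astype(np.float32)))
    m=(z["d"]>0)&(np.hypot(P[...,0]-.551,P[...,1]+.265)<.08)&(P[...,2]>.15)
    q=P[m]; print(np.percentile(q[:,2],[50,90,99,100]))
M=best((.56,.03,.25),fwd(0,0))
env.reach([.56,.03,.25],quat(M)); print(monitor.get_state()["time"])
look("wrist","w_stand",["stand","stand_seat","stand_pegs","egg_cup","tag"])
p=[.50,.24,.2]; env.reach(p,quat(M)); print(monitor.get_state()["time"])
im,d,c=look("wrist","w_tag",["tag","tag_red","tag_green"])
P=cloud(d,c); m=(d>0)&(np.hypot(P[...,0]-.536,P[...,1]-.242)<.04)&(P[...,2]>.005)&(P[...,2]<.02)
q=P[m]; print(len(q),cv2.minEnclosingCircle((q[:,:2]*1000).astype(np.float32)),np.median(q[:,2]))
E
```

```text
top 165 [ 0.5517 -0.2646  0.2699] [ 0.5152 -0.3055  0.262 ] [ 0.5869 -0.2261  0.2884] ((551.4352416992188, -265.33404541015625), (69.62583923339844, 70.60726928710938), 53.207340240478516)
[0.2411 0.2709 0.2866 0.2884]
side 203 [ 0.5515 -0.2612  0.2714] [ 0.5158 -0.3019  0.262 ] [ 0.5876 -0.225   0.2889] ((550.821533203125, -263.29315185546875), (72.07797241210938, 70.29835510253906), 42.55942153930664)
[0.2212 0.271  0.2857 0.2889]
3.8333
w_stand stand [(0.75, array([0.5808, 0.0223, 0.0014])), (0.46, array([0.6019, 0.0213, 0.023 ]))]
w_stand stand_seat [(0.77, array([0.5846, 0.0242, 0.0393])), (0.22, array([0.5378, 0.2384, 0.0018]))]
w_stand stand_pegs [(0.77, array([0.601 , 0.022 , 0.0209]))]
w_stand egg_cup [(0.79, array([ 0.6097,  0.1337, -0.001 ]))]
w_stand tag [(0.71, array([0.5341, 0.24  , 0.0044]))]
5.0333
w_tag tag [(0.79, array([0.5367, 0.24  , 0.0017]))]
w_tag tag_red [(0.64, array([0.5381, 0.242 , 0.0297]))]
w_tag tag_green [(0.86, array([ 0.5408,  0.2398, -0.0194])), (0.71, array([ 0.5787,  0.0221, -0.0014]))]
1472 ((536.5675659179688, 241.25384521484375), 22.97263526916504) 0.00998704332933325
```

View pics/w_stand.png

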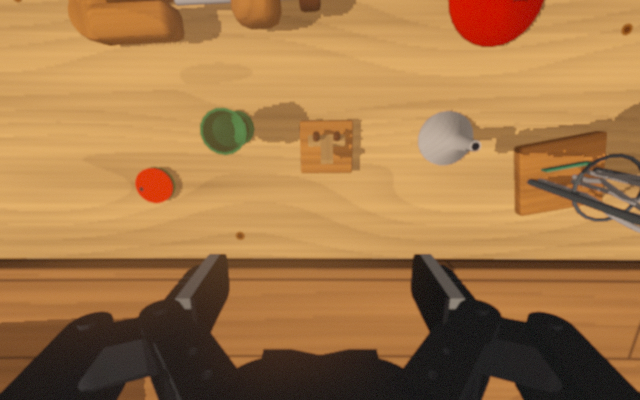

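```bash
python3 - <<'E'
from h import *
np.set_printoptions(precision=4,suppress=True)
for n in ["w_stand","w_tag","side0","top0"]:
    z=np.load(n+".npz"); c=cams.calibration(n[:-1]) if n[-1]=="0" else z; P=cloud(z["d"],c)
    ok=(z["d"]>0)&(abs(P[...,0]-.585)<.045)&(abs(P[...,1]-.025)<.045)
    b=P[ok&(P[...,2]>.0075)&(P[...,2]<.0145)]
    sh=P[(z["d"]>0)&(abs(P[...,0]-.585)<.08)&(abs(P[...,1]-.025)<.08)&(abs(P[...,2])<.006)]
    print(n,"shelf",np.median(sh[:,2]),"base",cv2.minAreaRect((b[:,:2]*1000).astype(np.float32)),np.median(b[:,2]))
    r=P[ok&(P[...,2]>.017)]
    print(len(r),r.min(0),r.max(0))
    s=r[(abs(r[:,1]-.0245)<.006)]; print("x+z",np.percentile(s[:,0]+s[:,2],[10,50,90]),"xmin of high",s[s[:,2]>.038,0].min() if (s[:,2]>.038).any() else None, "rib y",s[:,1].mean())
    p=r[r[:,0]+r[:,2]>.6235]
    for y0,y1 in ((0,.022),(.027,.06)):
        k=p[(p[:,1]>y0)&(p[:,1]<y1)]; print(" peg",len(k),k.mean(0) if len(k) else "", k.min(0) if len(k) else"",k.max(0) if len(k) else "")
E
python3 -c "
import cv2;im=cv2.imread('pics/w_stand.png')[100:200,260:400];cv2.imwrite('pics/crop.png',cv2.resize(im,None,fx=5,fy=5,interpolation=cv2.INTER_CUBIC))"
```

```text
w_stand shelf 0.0010054947033262976 base ((585.74072265625, 23.036176681518555), (64.01944732666016, 64.11392974853516), 1.3349581956863403) 0.01293441511798629
22072 [ 0.5486 -0.02    0.017 ] [0.6067 0.07   0.3482]
x+z [0.6205 0.904  0.9102] xmin of high 0.5689944543383426 rib y 0.024272970375362503
 peg 5073 [0.5761 0.0106 0.3335] [0.5694 0.     0.0256] [0.6067 0.022  0.348 ]
 peg 7209 [0.5744 0.0443 0.3334] [0.5692 0.027  0.0243] [0.6056 0.06   0.3482]
w_tag shelf 0.0008295896642545136 base ((586.3970947265625, 23.20101547241211), (64.0992202758789, 65.94567108154297), 0.4221321642398834) 0.012717453937323415
1302 [0.5704 0.0007 0.0171] [0.6071 0.0459 0.0438]
x+z [0.6082 0.6184 0.6198] xmin of high 0.5712916431212711 rib y 0.025846636832063983
 peg 105 [0.6019 0.0125 0.0279] [0.5965 0.0077 0.0223] [0.6071 0.0154 0.0314]
 peg 100 [0.6017 0.0366 0.0284] [0.5967 0.0313 0.0237] [0.6064 0.0399 0.0314]
side0 shelf -0.0006202165799926724 base ((584.2593994140625, 24.984045028686523), (63.96977996826172, 66.082763671875), 0.1332545280456543) 0.01059996291089037
159 [0.5685 0.0031 0.0171] [0.605  0.0471 0.0428]
x+z [0.604  0.6139 0.6161] xmin of high 0.5728591169397069 rib y 0.025445390153850944
 peg 11 [0.6008 0.0139 0.0269] [0.5962 0.0088 0.0237] [0.605  0.0178 0.0304]
 peg 9 [0.6    0.037  0.0272] [0.5967 0.0343 0.0229] [0.6033 0.0388 0.0303]
top0 shelf -0.0008802568882102415 base ((585.7251586914062, 29.170001983642578), (63.36355209350586, 70.56261444091797), 0.8688781261444092) 0.010899055466276671
91 [0.5622 0.0029 0.0173] [0.6131 0.0492 0.0438]
x+z [0.6126 0.616  0.6182] xmin of high 0.5708555607349268 rib y 0.024616154879879344
 peg 9 [0.6022 0.0119 0.0265] [0.5959 0.0089 0.0179] [0.6131 0.0148 0.0333]
 peg 6 [0.6023 0.0367 0.0271] [0.5991 0.0351 0.0242] [0.6051 0.0382 0.0292]
```

View pics/crop.png

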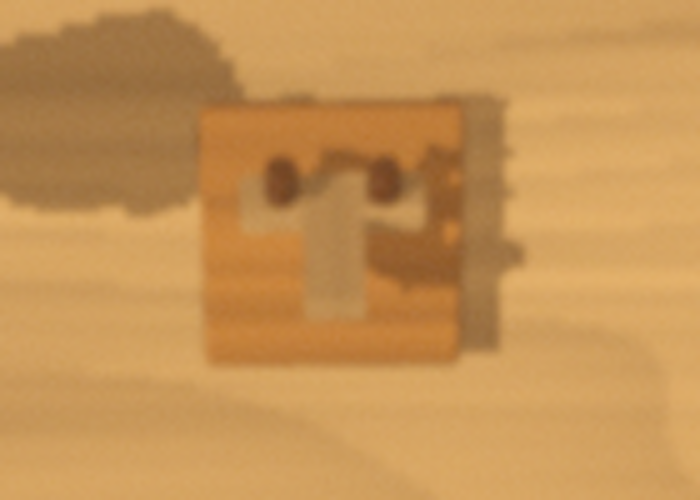

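```bash
cat >> h.py <<'E'
YS=np.radians(1.0); SEAT=np.array([.579,.0243,.038]); 
E
python3 - <<'E'
from h import *
np.set_printoptions(precision=4,suppress=True)
st=lambda:(lambda s:print(round(s["time"],2),s["tcp_pos"],s["force"],"op",round(s["opening"],4),"gf",round(s["gripper_force"],1)))(monitor.get_state())
M=best((.5366,.2413,.06),fwd(YS,0)); q=quat(M)
env.grip(.062,25)
env.reach([.5366,.2413,.05],q); print(env.movel([.5366,.2413,.001],.08,stop_force=8)); st()
env.grip(.03,25); st()
env.movel([.5366,.2413,.12],.15); st()
# feasibility of place
F=fwd(YS,-np.pi/4); Mp=F if np.dot(F[:,1],M[:,1])>0 else F@np.diag([-1,-1,1])
n=-Mp[:,2]; up=np.array([-np.cos(YS),-np.sin(YS),1])/np.sqrt(2)
print(n,up)
pre=SEAT+.003*up+n*.06
print(pre,kinematics.inverse_kinematics(list(pre),quat(Mp)),monitor.get_state()["qpos"])
look("wrist","w_held",["tag"])
E
```

```text
False
7.03 [0.5368 0.2411 0.001 ] [ 0.0056 -0.3368 -0.0286] op 0.0618 gf 0.0
7.33 [0.5371 0.2413 0.0017] [-1.3395  0.478   5.1713] op 0.0442 gf 25.2
8.28 [0.5359 0.2413 0.1192] [-0.7327 -0.3867  0.4713] op 0.0444 gf 25.5
[0.707  0.0123 0.7071] [-0.707  -0.0123  0.7071]
[0.6193 0.025  0.0825] [-0.4149  1.0993  0.634   1.193  -0.4446  1.8065 -1.3121] [-1.1137  0.5964  0.807   1.9057 -0.5547  0.8791 -1.5772]
w_held tag [(0.71, array([0.5349, 0.2378, 0.1213])), (0.5, array([0.5371, 0.2414, 0.0969]))]
```

View pics/w_held.png

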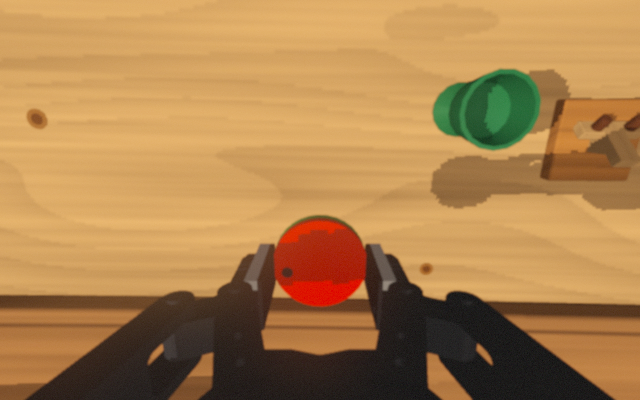

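```bash
python3 - <<'E'
from h import *
np.set_printoptions(precision=4,suppress=True)
z=np.load("w_held.npz"); P=cloud(z["d"],z); im=z["im"].astype(int)
m=(im[...,2]>120)&(im[...,1]<60)&(im[...,0]<60)&(z["d"]>0)&(P[...,2]>.08)
q=P[m]; print(len(q),cv2.minEnclosingCircle((q[:,:2]*1000).astype(np.float32)),np.median(q[:,2]))
A=np.c_[q[:,:2],np.ones(len(q))]; print("plane",np.linalg.lstsq(A,q[:,2],rcond=None)[0]); s=monitor.get_state(); print(s["tcp_pos"],s["orientation"])
E
```

```text
6268 ((535.8486938476562, 240.4737091064453), 23.408536911010742) 0.12732835262833717
plane [-0.0081  0.001   0.1314]
[0.5358 0.241  0.1189] [ 0.0005  1.      0.0087 -0.0009]
```

```bash
python3 - <<'E'
from h import *
np.set_printoptions(precision=4,suppress=True)
st=lambda:(lambda s:print(round(s["time"],2),s["tcp_pos"],s["force"],"op",round(s["opening"],4),"gf",round(s["gripper_force"],1)))(monitor.get_state())
Mc=R.from_quat(np.roll(monitor.get_state()["orientation"],-1)).as_matrix()
F=fwd(YS,-np.pi/4); Mp=F if np.dot(F[:,1],Mc[:,1])>0 else F@np.diag([-1,-1,1])
n=-Mp[:,2]; up=np.array([-np.cos(YS),-np.sin(YS),1])/np.sqrt(2)
t=SEAT+.003*up; 
env.movel([.54,.2,.19],.15)
env.reach(list(t+n*.10),quat(Mp)); st()
env.movel(list(t+n*.02),.12); st()
print(env.movel(list(t-n*.003),.03,stop_force=4)); st()
s=np.array(monitor.get_state()["tcp_pos"])-SEAT; print("n,up,err",s@n,s@up,s[1])
look("wrist","w_place",["tag","stand_seat"]); look("side","s_place",["tag","stand_seat"])
E
python3 -c "
import cv2;im=cv2.imread('pics/s_place.png')[180:320,240:440];cv2.imwrite('pics/crop2.png',cv2.resize(im,None,fx=4,fy=4,interpolation=cv2.INTER_CUBIC))"
```

```text
9.98 [0.6475 0.0263 0.1095] [0.189  0.4189 0.5491] op 0.0441 gf 25.5
10.8 [0.5919 0.0253 0.0554] [1.2119 0.7144 0.2098] op 0.0446 gf 25.5
True
11.38 [0.5788 0.0242 0.0419] [ 1.5138 -0.1354  3.7485] op 0.0442 gf 25.8
n,up,err 0.0026004336234195227 0.0029532377387385916 -7.184546181351545e-05
w_place tag [(0.69, array([0.5773, 0.02  , 0.0406]))]
w_place stand_seat []
s_place tag [(0.65, array([0.5779, 0.0212, 0.0402])), (0.64, array([0.6003, 0.0255, 0.0194]))]
s_place stand_seat [(0.58, array([0.5798, 0.0231, 0.0407]))]
```

View pics/w_place.png

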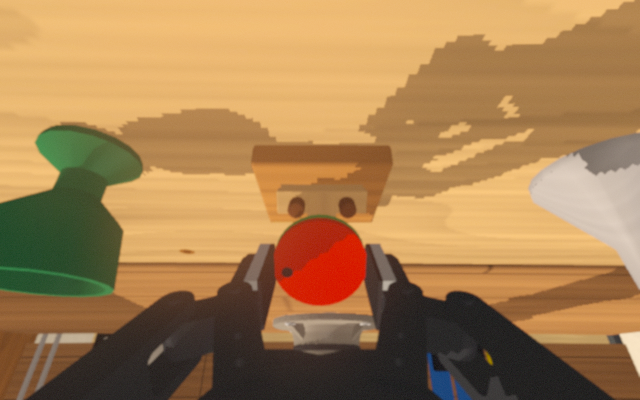

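```bash
python3 - <<'E'
from h import *
np.set_printoptions(precision=4,suppress=True)
env.grip(.060); env.dwell(.1)
s=monitor.get_state(); Mc=R.from_quat(np.roll(s["orientation"],-1)).as_matrix(); n=-Mc[:,2]; p=np.array(s["tcp_pos"])
env.movel(list(p+n*.09),.15); env.dwell(.2); print(monitor.get_state()["time"])
im,d,c=look("wrist","w_seated",["tag","tag_red","tag_green"])
look("side","s_seated",["tag","tag_red"])
P=cloud(d,c); i=im.astype(int); m=(i[...,2]>100)&(i[...,1]<60)&(i[...,0]<60)&(d>0)&(np.linalg.norm(P-SEAT,axis=2)<.045)
q=P[m]; u,sv,v=np.linalg.svd(q-q.mean(0),full_matrices=False); nn=v[2]*np.sign(v[2][2])
e=q@v[:2].T; (cx,cy),r=cv2.minEnclosingCircle((e*1000).astype(np.float32)); ctr=v[0]*cx/1e3+v[1]*cy/1e3+nn*(q@nn).mean()
print(len(q),"normal",nn,"red face centre",ctr,"green centre",ctr-.009*nn,"r",r)
E
```

```text
13.0333
w_seated tag [(0.8, array([0.5802, 0.0203, 0.0394])), (0.55, array([ 0.5971, -0.1236,  0.0006]))]
w_seated tag_red [(0.94, array([0.5992, 0.0206, 0.0584]))]
w_seated tag_green [(0.56, array([0.5666, 0.0216, 0.0254]))]
s_seated tag [(0.69, array([0.5786, 0.0221, 0.0363]))]
s_seated tag_red [(0.63, array([0.5999, 0.0248, 0.0551]))]
2539 normal [0.7082 0.0105 0.7059] red face centre [0.5898 0.0223 0.0426] green centre [0.5834 0.0222 0.0363] r 26.34836196899414
```

View pics/w_seated.png

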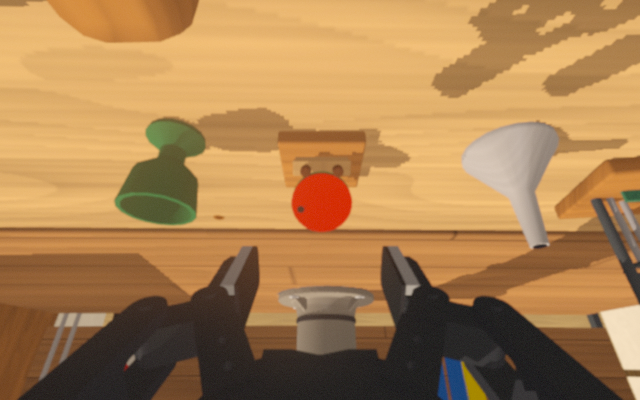

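```bash
cat >> h.py <<'E'
YC=np.radians(11.1); MOUTH=np.array([.5512,-.2645,.285])
n_=np.array([np.cos(YS),np.sin(YS),1])/np.sqrt(2); up_=np.array([-np.cos(YS),-np.sin(YS),1])/np.sqrt(2)
C=SEAT+.0015*n_+.0045*n_+.0005*up_; G=C+.011*up_
def frame(y,z): return np.column_stack([np.cross(y,z),y,z])
DOWN=np.array([0,0,-1.]); HC=np.array([np.cos(YC),np.sin(YC),0])
def st():
    s=monitor.get_state(); print(round(s["time"],2),np.round(s["tcp_pos"],4),np.round(s["force"],2),"op",round(s["opening"],4),"gf",round(s["gripper_force"],1))
E
python3 - <<'E'
from h import *
np.set_printoptions(precision=3,suppress=True)
print(monitor.get_state()["qpos"])
for s in (1,-1):
    Mg=frame(s*n_,-up_); Mv=frame(s*HC,DOWN); My=frame(s*np.array([1,0,0]),DOWN)
    for nm,p,M in [("via",[.48,.03,.28],My),("pre",G+.07*up_,Mg),("G",G,Mg),("mouth",[MOUTH[0],MOUTH[1],.302],Mv),("above",[MOUTH[0],MOUTH[1],.40],Mv)]:
        print(s,nm,kinematics.inverse_kinematics(list(p),quat(M)))
E
```

```text
[-0.391  1.109  0.633  1.103 -0.443  1.876 -1.33 ]
1 via [-0.676  0.099  0.528  1.972 -0.056  1.085 -0.124]
1 pre None
1 G None
1 mouth [-0.042  0.338  0.508  1.656 -0.174  1.193  0.701]
1 above [-0.107  0.29   0.597  1.511 -0.164  1.391  0.694]
-1 via [-1.34   0.3    1.408  1.996 -0.33   1.118 -2.932]
-1 pre None
-1 G None
-1 mouth [-0.448  0.546  1.18   1.679 -0.525  1.278 -2.108]
-1 above [-0.459  0.457  1.195  1.529 -0.427  1.445 -2.194]
```

```bash
python3 - <<'E'
from h import *
np.set_printoptions(precision=3,suppress=True)
yv=np.cross(up_*-1,n_); yv=np.array([-np.sin(YS),np.cos(YS),0])
for s in (1,-1):
  for g in range(-50,51,10):
    for ov in (.011,.013):
      a=np.radians(g); z=-np.cos(a)*up_+np.sin(a)*yv; M=frame(s*n_,z)
      r=[kinematics.inverse_kinematics(list(C-z*k),quat(M)) for k in (ov,ov+.07)]
      if ov==.011: print(s,g,[x is not None for x in r],r[0])
  for tilt in (20,30,35,40):
      t=np.radians(tilt); z=np.array([np.sin(t),0,-np.cos(t)]); y=s*np.array([np.cos(t),0,np.sin(t)])
      print("tilt",s,tilt,kinematics.inverse_kinematics(list(G),quat(frame(y,z))))
E
```

```text
1 -50 [True, True] [-1.416  1.218  0.959  2.132  0.454  0.411 -1.596]
1 -40 [True, True] [-1.35   1.051  0.876  2.246  1.106  0.298 -2.16 ]
1 -30 [True, True] [-0.637  0.661  0.021  2.31   1.719  0.862 -2.466]
1 -20 [True, False] [-0.023  0.667 -0.586  2.36   1.967  1.057 -2.391]
1 -10 [False, False] None
1 0 [False, False] None
1 10 [False, False] None
1 20 [True, False] [ 1.061  1.009 -1.186  2.354  2.585  0.486 -1.939]
1 30 [True, True] [ 1.169  1.091 -1.183  2.277  2.581  0.224 -1.788]
1 40 [True, True] [-0.464  1.21   1.042  2.279  4.214  1.846  2.139]
1 50 [True, True] [ 1.276  1.308 -1.202  2.066  0.096  0.295  0.897]
tilt 1 20 [ 0.308  0.521 -0.597  2.166  1.125  0.381 -1.208]
tilt 1 30 [ 0.739  0.808 -1.186  2.263  1.792  0.787 -1.679]
tilt 1 35 [ 0.739  0.831 -1.186  2.319  1.981  0.837 -1.839]
tilt 1 40 [ 0.739  0.874 -1.188  2.37   2.152  0.923 -1.966]
-1 -50 [True, True] [-0.393  0.854 -0.385  2.067  1.435  1.414  0.886]
-1 -40 [True, True] [-0.863  0.759  0.227  2.218  1.436  0.853  0.804]
-1 -30 [True, True] [-0.637  0.661  0.021  2.31   1.719  0.862  0.676]
-1 -20 [True, False] [-0.023  0.667 -0.586  2.36   1.967  1.057  0.75 ]
-1 -10 [False, False] None
-1 0 [False, False] None
-1 10 [False, False] None
-1 20 [True, False] [ 1.061  1.009 -1.186  2.354  2.585  0.486  1.203]
-1 30 [True, True] [ 1.169  1.091 -1.183  2.277  2.581  0.224  1.353]
-1 40 [True, True] [-0.464  1.21   1.042  2.279  4.214  1.846 -1.003]
-1 50 [True, True] [ 0.847  0.899 -0.58   2.089 -1.346  0.674 -1.005]
tilt -1 20 [-0.68   0.537  0.616  2.229 -1.161  0.259 -2.221]
tilt -1 30 [ 0.279  0.513 -0.574  2.288  1.918  0.373  1.135]
tilt -1 35 [ 0.598  0.686 -0.981  2.326  2.035  0.671  1.151]
tilt -1 40 [ 0.739  0.874 -1.188  2.37   2.152  0.923  1.176]
```

```bash
cat >> h.py <<'E'
yS=np.array([-np.sin(YS),np.cos(YS),0])
def zg(g): a=np.radians(g); return -np.cos(a)*up_+np.sin(a)*yS
E
python3 - <<'E'
from h import *
np.set_printoptions(precision=3,suppress=True)
z=zg(-30); M=frame(-n_,z); q=quat(M)
env.movel([.62,.025,.30],.25); st()
env.reach(list(C-z*.09+np.array([0,0,.15])),q); st(); print(monitor.get_state()["qpos"])
env.grip(.034,20)
pre=C-z*.08
print("pre",kinematics.inverse_kinematics(list(pre),q))
env.movel(list(pre),.2); st(); print(monitor.get_state()["qpos"])
yc=np.array([-np.sin(YC),np.cos(YC),0])
for g in (-50,-40,-30,-20,-10,0,10):
    a=np.radians(g); zc=np.cos(a)*DOWN+np.sin(a)*yc; Mc=frame(-HC,zc)
    D=MOUTH+np.array([0,0,.006]); print(g,[kinematics.inverse_kinematics(list(D-zc*.011+np.array([0,0,h])),quat(Mc)) for h in (0,.08)])
im,d,c=look("wrist","w_pre",["tag","tag_red","tag_green"])
E
```

```text
Traceback (most recent call last):
host.PlanningError: the arm cannot follow that straight line within its joint ranges
```

```bash
cat > s.py <<'E'
from h import *
np.set_printoptions(precision=3,suppress=True)
z=zg(-30); M=frame(-n_,z); q=quat(M)
Mc=R.from_quat(np.roll(monitor.get_state()["orientation"],-1)).as_matrix(); F=fwd(YS,0); F=F if F[:,1]@Mc[:,1]>0 else F@np.diag([-1,-1,1])
env.movel([.60,.025,.22],.2,rot=quat(F)); st()
env.reach(list(C-z*.09+np.array([0,0,.15])),q); st(); print(monitor.get_state()["qpos"])
env.grip(.034,20)
pre=C-z*.08
print("pre",kinematics.inverse_kinematics(list(pre),q))
env.movel(list(pre),.2); st(); print(monitor.get_state()["qpos"])
yc=np.array([-np.sin(YC),np.cos(YC),0])
for g in (-50,-40,-30,-20,-10,0,10):
    a=np.radians(g); zc=np.cos(a)*DOWN+np.sin(a)*yc; Mc=frame(-HC,zc)
    D=MOUTH+np.array([0,0,.006]); print(g,[kinematics.inverse_kinematics(list(D-zc*.011+np.array([0,0,h])),quat(Mc)) for h in (0,.08)])
im,d,c=look("wrist","w_pre",["tag","tag_red","tag_green"])
E
python3 s.py
```

```text
14.32 [0.6   0.026 0.22 ] [0.54 0.04 0.09] op 0.0599 gf 0.0
16.51 [0.527 0.068 0.247] [ 0.35 -1.91 -0.36] op 0.0599 gf 0.0
[ 0.251  0.414 -1.179  2.235  1.383  1.363  1.226]
pre [ 0.044  0.764 -0.956  2.307  1.663  1.472  0.878]
17.81 [0.533 0.064 0.092] [ 0.08 -0.31 -0.04] op 0.0337 gf 0.0
[ 0.052  0.77  -0.968  2.306  1.666  1.482  0.881]
-50 [array([ 0.666,  0.397, -0.935,  1.969,  1.243,  1.369,  2.515]), array([ 0.762,  0.31 , -1.026,  1.877,  1.163,  1.412,  2.681])]
-40 [array([ 0.803,  0.38 , -1.008,  1.901,  1.09 ,  1.284,  2.686]), array([ 0.865,  0.294, -1.055,  1.799,  0.991,  1.342,  2.846])]
-30 [array([ 0.88 ,  0.365, -0.999,  1.827,  0.9  ,  1.215,  2.878]), array([-0.964,  0.328,  1.322,  1.819,  0.166,  0.984, -2.72 ])]
-20 [array([-0.771,  0.489,  1.3  ,  1.848, -0.237,  0.943, -2.385]), array([-0.817,  0.369,  1.309,  1.733, -0.085,  1.096, -2.482])]
-10 [array([-0.629,  0.538,  1.29 ,  1.765, -0.438,  1.117, -2.187]), array([-0.654,  0.438,  1.296,  1.647, -0.313,  1.252, -2.278])]
0 [array([-0.482,  0.611,  1.282,  1.68 , -0.604,  1.316, -2.035]), array([-0.49 ,  0.523,  1.285,  1.561, -0.504,  1.438, -2.121])]
10 [array([-0.341,  0.698,  1.275,  1.596, -0.741,  1.526, -1.923]), array([-0.337,  0.615,  1.277,  1.478, -0.662,  1.638, -2.007])]
w_pre tag [(0.69, array([0.579, 0.017, 0.038]))]
w_pre tag_red []
w_pre tag_green []
```

View pics/w_pre.png

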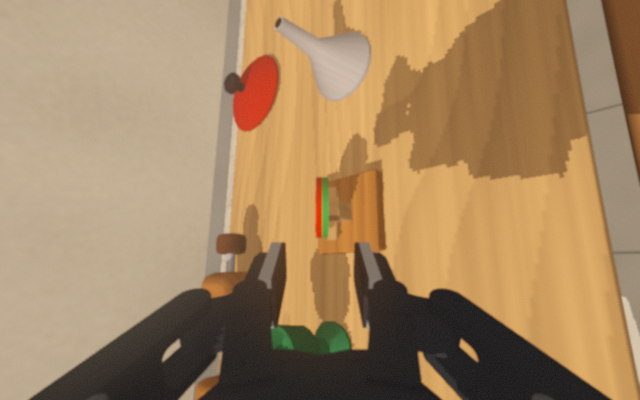

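```bash
cat > s2.py <<'E'
from h import *
np.set_printoptions(precision=3,suppress=True)
z=zg(-30)
print(env.movel(list(C-z*.012),.08,stop_force=8)); st()
env.grip(.002,20); st()
p=np.array(monitor.get_state()["tcp_pos"])
env.movel(list(p+np.array([0,0,.09])+.02*up_),.12); st(); print(monitor.get_state()["qpos"])
im,d,c=look("wrist","w_g2",["tag","tag_red"])
look("side","s_g2",["tag","tag_red"])
yc=np.array([-np.sin(YC),np.cos(YC),0])
a=np.radians(-35); zc=np.cos(a)*DOWN+np.sin(a)*yc; Mc=frame(-HC,zc)
for h in (0,.04,.06,.08): print(h,kinematics.inverse_kinematics(list(MOUTH+np.array([0,0,.005+h])-zc*.012),quat(Mc)))
E
python3 s2.py
```

```text
False
19.01 [0.575 0.031 0.05 ] [ 0.28 -1.1   0.4 ] op 0.0342 gf 0.0
19.35 [0.576 0.031 0.05 ] [-0.71  0.39  1.9 ] op 0.008 gf 23.3
20.38 [0.561 0.03  0.154] [ 0.04 -0.55 -0.74] op 0.0081 gf 23.1
[ 0.197  0.611 -1.007  2.277  1.623  1.359  1.068]
w_g2 tag [(0.63, array([0.567, 0.019, 0.143]))]
w_g2 tag_red []
s_g2 tag [(0.46, array([0.562, 0.022, 0.141])), (0.43, array([0.558, 0.024, 0.127]))]
s_g2 tag_red [(0.48, array([0.586, 0.025, 0.16 ]))]
0 [ 0.851  0.373 -1.017  1.865  1.001  1.248  2.777]
0.04 [ 0.892  0.337 -1.058  1.814  0.955  1.29   2.85 ]
0.06 [ 0.908  0.319 -1.072  1.787  0.932  1.311  2.887]
0.08 [ 0.919  0.3   -1.078  1.759  0.909  1.33   2.925]
```

View pics/w_g2.png

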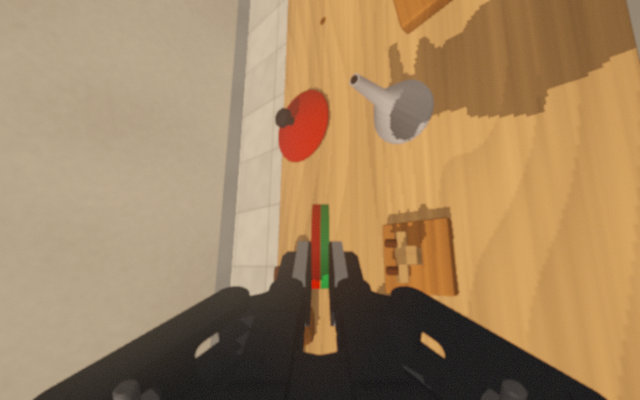

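```bash
cat > s3.py <<'E'
from h import *
from scipy.optimize import least_squares
np.set_printoptions(precision=4,suppress=True)
s=monitor.get_state(); T=np.array(s["tcp_pos"]); M=R.from_quat(np.roll(s["orientation"],-1)).as_matrix()
z=np.load("w_g2.npz"); P=(cloud(z["d"],z)-T)@M; im=z["im"].astype(int); mx=im.max(2)
sat=(mx-im.min(2))>.7*mx
m=sat&(mx>50)&(z["d"]>0)&(np.linalg.norm(P,axis=2)<.05)&(abs(P[...,1])<.012)
q=P[m]; print(len(q),q.min(0),q.max(0),"y mean",q[:,1].mean())
f=least_squares(lambda c:np.hypot(q[:,0]-c[0],q[:,2]-c[1])-.023,[0,.012],loss="soft_l1",f_scale=.001)
print("centre x,z in tool",f.x,"rms",np.sqrt(np.mean(f.fun**2)))
E
python3 s3.py
```

```text
683 [-0.0161 -0.0048 -0.0125] [ 0.0245 -0.0005  0.0168] y mean -0.0027349546134220015
centre x,z in tool [0.0013 0.0144] rms 0.0006953423194315559
```

```bash
cat > s4.py <<'E'
from h import *
np.set_printoptions(precision=3,suppress=True)
yc=np.array([-np.sin(YC),np.cos(YC),0]); a=np.radians(-35); zc=np.cos(a)*DOWN+np.sin(a)*yc; Mc=frame(-HC,zc); off=Mc@np.array([.001,0,.013])
env.movel([.54,.02,.36],.25); st()
D=MOUTH+np.array([0,0,.006])-off
env.reach(list(D+np.array([0,0,.06])),quat(Mc)); st(); print(monitor.get_state()["qpos"])
look("side","s_ab",["tag","tag_red","chute_mouth"]); look("top","t_ab",["tag","chute_mouth"]); look("wrist","w_ab",["tag","chute_mouth"])
E
python3 s4.py; python3 - <<'E'
import cv2,numpy as np
a=cv2.imread('pics/s_ab.png')[60:240,330:480]; b=cv2.imread('pics/w_ab.png')
a=cv2.resize(a,(333,400),interpolation=cv2.INTER_CUBIC); b=b[:,120:560]
cv2.imwrite('pics/comb.png',np.hstack([a,b]))
E
```

```text
21.65 [0.539 0.019 0.359] [ 0.01 -0.38 -1.24] op 0.0084 gf 23.1
22.82 [ 0.55  -0.255  0.36 ] [1.   0.62 0.19] op 0.008 gf 23.1
[ 0.804  0.273 -0.931  1.792  0.879  1.265  2.918]
s_ab tag [(0.62, array([ 0.545, -0.266,  0.348]))]
s_ab tag_red [(0.59, array([ 0.575, -0.258,  0.345]))]
s_ab chute_mouth [(0.84, array([ 0.547, -0.268,  0.286]))]
t_ab tag [(0.43, array([ 0.545, -0.264,  0.355]))]
t_ab chute_mouth [(0.6, array([ 0.554, -0.267,  0.281]))]
w_ab tag [(0.57, array([ 0.546, -0.268,  0.351]))]
w_ab chute_mouth []
```

View pics/comb.png

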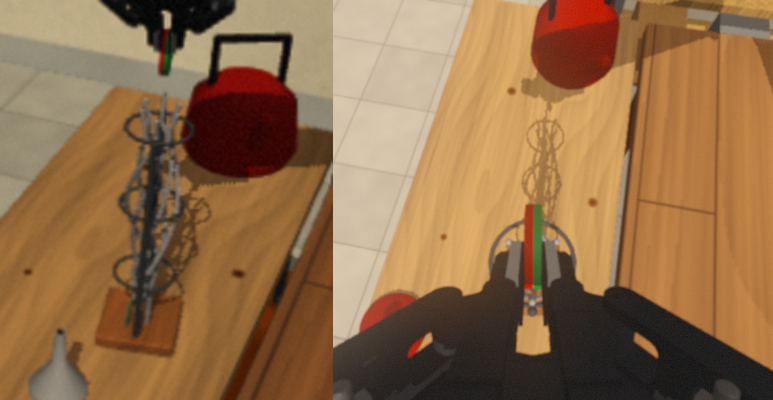

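```bash
cat > s5.py <<'E'
from h import *
np.set_printoptions(precision=3,suppress=True)
p=np.array(monitor.get_state()["tcp_pos"]); yc=np.array([-np.sin(YC),np.cos(YC),0]); a=np.radians(-35); zc=np.cos(a)*DOWN+np.sin(a)*yc; Mc=frame(-HC,zc); off=Mc@np.array([.001,0,.013])
t=MOUTH+np.array([0,-.001,.006])-off
print(env.movel(list(t),.06,stop_force=6)); st(); env.dwell(.1)
look("side","s_in",["tag","tag_red"]); look("wrist","w_in",["tag"])
E
python3 s5.py; python3 - <<'E'
import cv2,numpy as np
a=cv2.imread('pics/s_in.png')[60:240,330:480]; b=cv2.imread('pics/w_in.png')
a=cv2.resize(a,(333,400),interpolation=cv2.INTER_CUBIC); b=b[:,120:560]
cv2.imwrite('pics/comb2.png',np.hstack([a,b]))
E
```

```text
False
24.48 [ 0.55  -0.257  0.301] [0.33 0.01 0.09] op 0.0083 gf 23.1
s_in tag [(0.6, array([0.579, 0.024, 0.041])), (0.38, array([ 0.546, -0.267,  0.288]))]
s_in tag_red [(0.53, array([ 0.573, -0.257,  0.286]))]
w_in tag [(0.83, array([ 0.547, -0.271,  0.292]))]
```

View pics/comb2.png

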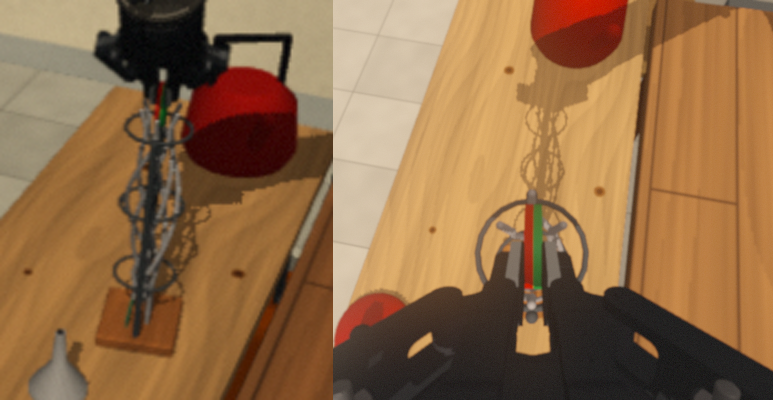

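```bash
cat > s6.py <<'E'
from h import *
np.set_printoptions(precision=3,suppress=True)
env.grip(.04); env.dwell(.8); st()
s=monitor.get_state(); p=np.array(s["tcp_pos"])
env.movel(list(p+np.array([0,0,.05])),.12); st(); env.dwell(.3)
look("side","s_end",["tag","tag_green","chute_window"]); look("top","t_end",["tag","tag_green"]); look("wrist","w_end",["tag","tag_green"])
E
python3 s6.py; python3 - <<'E'
import cv2,numpy as np
a=cv2.imread('pics/s_end.png')[60:240,330:480]; b=cv2.imread('pics/w_end.png')
a=cv2.resize(a,(333,400),interpolation=cv2.INTER_CUBIC); b=b[:,120:560]
cv2.imwrite('pics/comb3.png',np.hstack([a,b]))
E
```

```text
26.03 [ 0.55  -0.257  0.301] [-0.62 -0.4  -0.14] op 0.0397 gf 0.0
26.6 [ 0.549 -0.258  0.351] [-0.85 -0.37 -0.29] op 0.04 gf 0.0
s_end tag [(0.47, array([ 0.555, -0.266,  0.036]))]
s_end tag_green [(0.45, array([ 0.581, -0.261,  0.036])), (0.4, array([0.582, 0.025, 0.04 ]))]
s_end chute_window [(0.92, array([ 0.553, -0.267,  0.037]))]
t_end tag []
t_end tag_green [(0.18, array([ 0.553, -0.266, -0.001]))]
w_end tag [(0.72, array([ 0.558, -0.267,  0.041])), (0.32, array([ 0.579, -0.265,  0.039]))]
w_end tag_green [(0.46, array([ 0.579, -0.265,  0.039]))]
```

View pics/comb3.png

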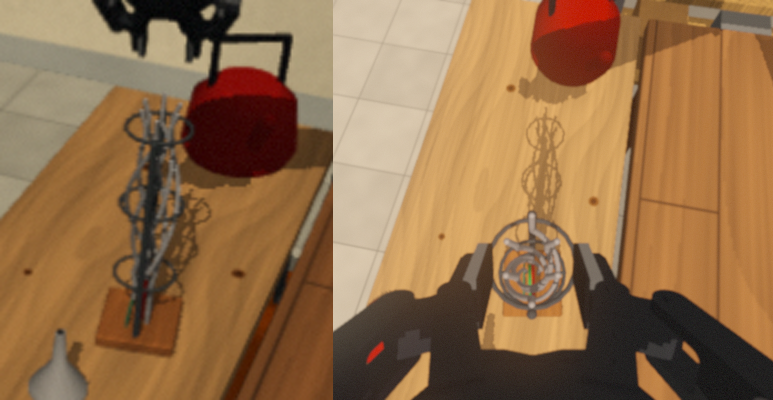

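The tag shows at the foot of the chute, green to the window side (at about x = 0.558, z = 0.04). All three cameras were checked and the gripper is clear.

```bash
python3 -c "
from h import *
print(env.job_done())"
```

```text
the job is handed in; nothing more can be done
None
```

I leaned the tag on the stand, took it anew and dropped it through the chute; the side and wrist cameras found it at the foot, green face to the window side, and I handed the job in with no verdict returned.

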